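# Close up the circuit board case

### The job

Pack up the open carrying case on the desk mat: first push the upright inner flap over and down until it lies flat over the circuit board, then swing the hinged cover over it and press it fully shut. Only push, with the fingertips or the outside of the fingers: do not take the flap or the cover between the fingers, do not pick anything up, and leave the board in the case and everything else on the desk where it is.

Things in the scene. Friction and masses are not known exactly. Their poses are not given: they have to be found in the camera images.
- case: Grey plastic carrying case, open box 260 (its x) x 180 (its y) x 65 mm high, walls 5 mm, fixed to the desk. Origin: centre of its underside, on the desk; z up. The cover is hinged along the top of its -y wall, the flap just inside its +y wall; a small carrying handle sticks out 25 mm from its +y wall, 30 mm above the desk. The yaw of the case varies by up to 0.4 rad; at yaw 0 its axes are the world's.
- cover (a joint): Angle of the cover (rad): 0 fully shut (flat on the case), 1.57 upright, grows as it opens; stops at 0 and 2.15. It starts open, leaning outward (1.7 to 2.05). Grey plastic panel 260 mm (along the hinge) x 180 mm, 8 mm thick; at 0 its underside is 65 mm and its top 73 mm above the desk. Stiff hinge with friction: it stays at whatever angle it is left and does not fall; moving it takes about 1 to 3 N at the free edge. Push on its outer side to shut it.
- cover_hinge (a point): Middle of the cover's hinge line, at (0, -90, 65) mm in the case's frame, on the inner face of the cover. Turns with the cover: x along the hinge, y from the hinge to the free edge, z out of the outer face (8 mm from the inner face).
- cover_mid (a point): Centre of the cover panel, mid thickness: 90 mm from the hinge. Axes as cover_hinge.
- cover_edge (a point): Middle of the cover's free edge on its outer face, 180 mm from the hinge. Axes as cover_hinge.
- flap (a joint): Angle of the inner flap (rad): 0 folded down flat, level inside the case, 1.57 upright; stops at 0 and 1.75. It starts upright (1.35 to 1.65). Light grey plastic panel 200 mm (along the hinge) x 110 mm, 5 mm thick, with a thin soft pad on its inner side. Stiff hinge with friction: stays where left; about 1 N at its free edge moves it. It folds away from the case's +y wall, towards the cover's hinge.
- flap_hinge (a point): Middle of the flap's hinge line, at (0, 78, 48) mm in the case's frame, mid thickness. Turns with the flap: x along the hinge, -y from the hinge to the free edge, z out of the outer side (the top side when folded; towards the case's +y when upright).
- flap_mid (a point): Centre of the flap, mid thickness: 55 mm from its hinge. Axes as flap_hinge.
- flap_edge (a point): Middle of the flap's free edge, mid thickness, 110 mm from the hinge. Axes as flap_hinge.
- case_board: Circuit board 110 x 40 x 10 mm lying loose on the floor of the case, under where the flap folds. Stays there. Origin: centre of its underside.
- board: Blue circuit board 105 x 36 x 10 mm, loose on the mat. Leave alone. Origin: centre of its underside.
- antenna: Black stub antenna with brass end, 80 mm long, 12 mm thick, lying beside the case's +y wall. Leave alone. Origin: on the desk, under it.
- patch: Square patch antenna 25 x 25 x 8 mm, lying beside the case's +y wall. Leave alone. Origin: centre of its underside.
- screwdriver: Black screwdriver, 150 mm long, lying beside the case's -y wall, below the open cover. Leave alone. Origin: on the desk, under it.
- spool: Solder spool, 50 mm across, 35 mm high, upright on the mat. Leave alone. Origin: centre of its underside.
- smallbox: Small black enclosure 80 x 60 x 32 mm. Leave alone. Origin: centre of its underside.
- mouse: Black computer mouse, 100 x 58 x 30 mm. Leave alone. Origin: centre of its underside.

How it is judged (in metres and radians):
On the way, in this order (a step that is already met when the one before it is completed fails the run):
1. the flap is folded down flat while the cover still stands open (value of joint flap below 0.12 rad and value of joint cover above 1 rad), for 0.2 s.
2. the cover is fully shut over the folded flap (value of joint cover below 0.05 rad and value of joint flap below 0.12 rad), for 0.2 s.
At the end, for the whole second after the job is handed in: The flap lies folded (under 0.12 rad), the cover is shut over it (under 0.05 rad, about 9 mm at its edge) and at rest; the board in the case is within 30 mm and every other loose thing within 25 mm of where it started (all of step 2 and velocity of joint cover between -0.05 and 0.05 rad/s and distance of case_board from where it was at the start of the episode below 0.03 m and distance of each of board, antenna, patch, screwdriver, spool, smallbox, mouse from where it was at the start of the episode below 0.025 m); the robot touches nothing.
It fails at once if the cover is swung over (below 0.8 rad) while the flap still stands (value of joint cover below 0.8 rad and value of joint flap above 0.2 rad).
It fails at once if the flap is taken between the fingers (x of the grasp point in the frame of flap_mid between -0.14 and 0.14 m and y of the grasp point in the frame of flap_mid between -0.065 and 0.065 m and z of the grasp point in the frame of flap_mid between -0.004 and 0.004 m and contact force between the fingers and flap above 0.5 N).
It fails at once if the cover is taken between the fingers (x of the grasp point in the frame of cover_mid between -0.14 and 0.14 m and y of the grasp point in the frame of cover_mid between -0.1 and 0.1 m and z of the grasp point in the frame of cover_mid between -0.005 and 0.005 m and contact force between the fingers and cover above 0.5 N).
It fails at once if a loose thing on the desk is moved more than 25 mm, or lifted (distance of any of board, antenna, patch, screwdriver, spool, smallbox, mouse from where it was at the start of the episode above 0.025 m or height (world z) of any of board, antenna, patch, screwdriver, spool, smallbox, mouse above 0.018 m).
It fails at once if the board in the case is moved more than 30 mm, or lifted (distance of case_board from where it was at the start of the episode above 0.03 m or height (world z) of case_board above 0.025 m).
It also fails if it takes over 53 s, if anything falls off the work surface, if the arm or the gripper's body presses on something with over 40 N, if the wrist force passes 120 N, or if a joint passes its speed limit or range.

### The arm

A 6-joint arm with a two-finger parallel gripper is mounted at the origin on the work surface. World frame = base frame: x ahead of the robot, y to its left, z up, the work surface at z = 0. Lengths are in m, angles in degrees, forces in N, time in s.
With the tool pointing down it reaches from about 0.225 to 0.875 m from the base axis. Payload 3.4 kg.
Tool frame: the origin (TCP) lies midway between the tips of the shut fingers; the grasp point (between the pads) lies 19 mm behind it (env.hold_point_z is the distance from the TCP to the grasp point, in m); x points along the fingers, y is the direction in which the jaws open and shut, and the axes are right-handed (so a half turn about x gives the same grasp; the last joint's range is limited). The gripper opens to 85 mm and grips with 20 to 120 N. Pads are 22 mm wide; open, the fingers measure 114 mm over their backs; the gripper's body (76 mm by 85 mm) begins 54 mm behind the grasp point. The pads swing forward as they close: fully open they stand 13 mm farther back than shut.
Start: joints at [-81.245, 15.808, 86.224, -0, 77.962, -6.933], TCP at [0.155, -0.554, 0.231] pointing down, gripper open.
Joint ranges: [-165.64, 165.64], [-43.16, 119.46], [12.63, 154.43], [-67.54, 247.53], [6.08, 155.33], [-154.97, 154.97]. Speed limits (degrees/s): [147.25, 147.25, 180, 180, 180, 180].

### API

Orientations are given as [roll, pitch, yaw] about the fixed x, y, z axes, in that order (R = Rz(yaw) Ry(pitch) Rx(roll)).
In Python, from cell import env, imaging, workorder, spotter gives the robot as it stands.
- The arm moves only by the tool move_arm, never from a script. Its argument "plan" is a list of rows, each a list of 3 entries, a list of its own where there are three numbers: the turn, a rotation vector about the tool's x, y, z in degrees, then the shift along the tool's x, y, z in mm, then the finger opening in mm, from 0 to 85.4. In form: [[[rx, ry, rz], [x, y, z], jaw], ...]. A call has 1 to 12 rows; each row is the pose to reach, as a shift and turn from the pose measured when the call began, along the tool's axes at that moment; what a row does not reach only later rows make up. A row lasts 1/12 s, in which the tool goes at most 41.7 mm and 7.16 degrees, less where a joint would pass 70% of its speed; a pose out of reach is approached as far as the arm can. A call with a gripper value outside its range is refused whole. The fingers move at their own pace and stop on an object; the grip force is fixed at half the most. Time passes only in rows, so rows that repeat a pose let the fingers close. It gives the time, the measured TCP pose, the force and the opening at its end, in the units of the state.
- env.state(): the state, without advancing time (a new reading comes with each control period).
- imaging.snapshot(name): name is "side" or "top"; returns (picture, depth): 384x512x3 uint8, red, green, blue; 384x512 float32, m along the optical axis (not along the pixel's ray), 0 where there is no reading.
- imaging.calibration(name): a dict with "fx", "fy", "cx", "cy" (pixels), "world_from_camera" (4x4, takes a point from camera to world coordinates). Camera axes: x right, y up, looking along -z (the intrinsics and any distortion apply to the point x, -y, -z); pixel columns grow to the right and rows downward; lengths in m; the calibration is good to about 2 mm. A picture is of the moment at which its call begins. calibration takes no time and is no camera call.
- workorder.finish_job(): hands the job in, once; it reports no verdict.
Trained networks look in the newest picture that a camera, given by its name, has taken for a name from the list of things; names that differ only in an ending like _2 or _b are one class to them, and where a whole thing is asked for, a point or a joint stands for the part that bears it (a point fixed in the world has none). Each returns a list of dicts, best first, with "score" (0 to 1); they miss things now and then, are a little off and sometimes report something else, mostly with a low value. They report only what shows in the picture. A call takes as long as a camera call.
- spotter.silhouettes(camera, thing): "pixels" (384x512 bool, what is visible of it).
- spotter.pinpoint(camera, thing): "xyz" ([x, y, z] in m, in world coordinates, good to about 4 mm: a listed point, or the origin of a listed thing).
The state is a dict: "time_s": time; "qpos": joint angles; "qd": joint speeds; "effort": joint torques, N m; "tcp_pos": TCP position; "ee_rot": TCP orientation; "ft_force": force on the tool from outside, world axes, zero at the start; "moment": the same for the moment, N m; "opening": opening from 0.0 (shut) to 1.0 (fully open).
Only numpy, scipy, OpenCV 4.12 (cv2) and the standard library are available. Lean on these libraries where they do the work, as an engineer would, in place of code of your own. Each camera call takes 0.05 s, during which the arm holds its last target. There are 200 camera calls.

## Working session

There is one attempt and no reset: what is moved stays moved. The work goes in short steps, Python scripts to look and compute and a tool call to move; the robot and the scene stay as the last step left them, time stands still between calls to the robot, and variables do not carry over. Pictures are saved under pics/ and viewed, about 8 in all and at most 12, crops included, and the job is handed in when it is done.

Besides the shell and the picture viewer there is one more tool, called after "Request:" as a command line: name --argument value ..., lists and objects as JSON in quotes. move_arm: Moves the arm, as the interface text tells. Its arguments: {"type":"object","properties":{"plan":{"type":"array"}},"required":["plan"]}

```bash
mkdir -p pics; ls
cat > h.py <<'E'
from cell import env, imaging, workorder, spotter
import numpy as np, cv2
from scipy.spatial.transform import Rotation as R
def save(c,n):
    p,d=imaging.snapshot(c); cv2.imwrite(f'pics/{n}.png',p[...,::-1]); return p,d
def pins(c,names):
    for n in names:
        r=spotter.pinpoint(c,n)
        print(c,n,[(np.round(x['xyz'],3).tolist(),round(x['score'],2)) for x in r[:2]])
E
python3 - <<'E'
from h import *
s=env.state(); print(s['tcp_pos'],s['ee_rot'],s['time_s'],env.hold_point_z)
a,_=save('side','s0'); b,_=save('top','t0')
cv2.imwrite('pics/both.png',cv2.resize(np.hstack([a,b])[...,::-1],(800,300)))
N=['case','cover_hinge','cover_mid','cover_edge','flap_hinge','flap_mid','flap_edge','antenna','patch','screwdriver','spool','smallbox','mouse','board','case_board']
for c in('top','side'): pins(c,N)
print(env.state()['time_s'])
for c in('top','side'):
    print(np.round(imaging.calibration(c)['world_from_camera'],3).tolist())
E
```

```text
pics
[ 0.15536682 -0.55306338  0.23044914] [-96.52406828  89.8961834   99.16188048] 0.0 0.0187
top case [([0.555, -0.038, 0.003], 0.63), ([0.549, -0.124, 0.066], 0.59)]
top cover_hinge [([0.548, -0.129, 0.065], 0.74), ([0.592, -0.023, 0.007], 0.35)]
top cover_mid [([0.546, -0.161, 0.148], 0.76)]
top cover_edge [([0.541, -0.192, 0.232], 0.71), ([0.646, 0.109, 0.001], 0.6)]
top flap_hinge [([0.566, 0.044, 0.049], 0.56)]
top flap_mid [([0.57, 0.037, 0.098], 0.58)]
top flap_edge [([0.564, 0.033, 0.162], 0.66)]
top antenna []
top patch [([0.649, 0.109, -0.001], 0.49)]
top screwdriver []
top spool [([0.651, 0.401, 0.004], 0.81), ([0.539, -0.193, 0.233], 0.61)]
top smallbox []
top mouse [([0.639, -0.397, -0.002], 0.95)]
top board [([0.494, 0.424, 0.001], 0.71)]
top case_board [([0.591, -0.024, 0.006], 0.88), ([0.647, 0.11, 0.002], 0.63)]
side case [([0.556, -0.038, -0.002], 0.94), ([0.57, 0.042, 0.046], 0.72)]
side cover_hinge [([0.548, -0.128, 0.069], 0.82)]
side cover_mid [([0.541, -0.158, 0.152], 0.64), ([0.567, 0.032, 0.154], 0.29)]
side cover_edge [([0.546, -0.192, 0.232], 0.94), ([0.5
[... 161 characters left out ...]
406, 0.002], 0.34)]
side flap_edge [([0.565, 0.033, 0.156], 0.56)]
side antenna [([0.514, 0.114, -0.004], 0.38)]
side patch [([0.593, -0.022, 0.005], 0.65)]
side screwdriver [([0.535, -0.186, 0.001], 0.8)]
side spool [([0.65, 0.397, -0.001], 0.48)]
side smallbox []
side mouse [([0.645, -0.399, 0.001], 0.56), ([0.596, -0.019, 0.003], 0.48)]
side board [([0.502, 0.423, -0.001], 0.81)]
side case_board [([0.596, -0.022, 0.003], 0.95), ([0.558, -0.037, 0.005], 0.63)]
1.6
[[-0.019, 0.994, -0.109, 0.431], [-1.0, -0.02, -0.006, -0.022], [-0.008, 0.109, 0.994, 1.302], [0.0, 0.0, 0.0, 1.0]]
[[0.828, 0.43, -0.36, 0.056], [-0.56, 0.653, -0.51, -0.735], [0.016, 0.624, 0.781, 1.175], [0.0, 0.0, 0.0, 1.0]]
```

View pics/s0.png

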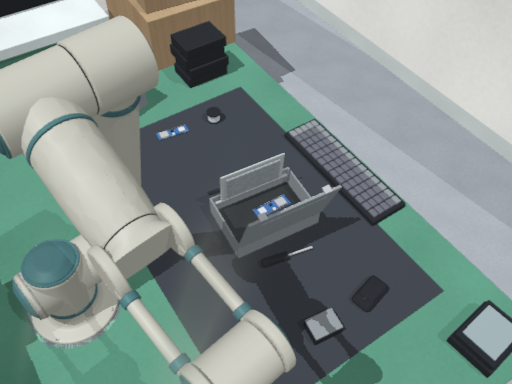

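View pics/t0.png

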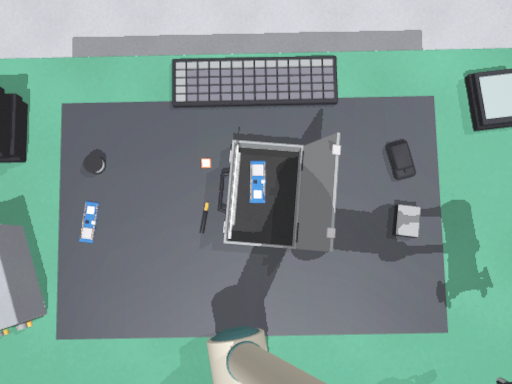

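The pictures show the open case centred near (265,195) in the top view, with the flap upright on its left, the cover leaning out to the right, and the screwdriver under the cover. The pins agree with the stated sizes: yaw is about -6.5°, cover about 1.93 rad and flap about 1.48 rad.

```bash
cat >> h.py <<'E'
YAW=np.arctan2(-0.0195,0.170); C0=np.array([0.557,-0.039,0])
RC=R.from_euler('z',YAW).as_matrix()
def c2w(p): return C0+RC@(np.array(p)/1000)
def w2c(p): return RC.T@(np.array(p)-C0)*1000
def cur():
    s=env.state(); return np.array(s['tcp_pos']),R.from_euler('xyz',s['ee_rot'],degrees=True),s
def down(dyaw=0): # tool x down, tool y along case x
    y=RC@np.array([1,0,0]); y=R.from_euler('z',dyaw,degrees=True).apply(y); x=np.array([0,0,-1.]); return R.from_matrix(np.c_[x,y,np.cross(x,y)])
def rel(pc,Rt):
    p,r,s=cur(); q=(r.inv()*Rt)
    print(pc,'turn',np.round(q.as_rotvec(degrees=True),1).tolist(),'shift',np.round(r.inv().apply(c2w(pc)-p)*1000).tolist())
E
python3 - <<'E'
from h import *
p,r,s=cur(); print(w2c(p)); print(r.as_matrix().round(3)); print(np.degrees(YAW))
for a in (0,90,180,-90):
    print(a); rel([0,130,300],down(a))
rel([0,130,140],down(0))
E
```

```text
[-340.23429712 -557.03574521  231.35446636]
[[ 0.     0.27  -0.963]
 [-0.    -0.963 -0.27 ]
 [-1.     0.    -0.   ]]
-6.543564100789403
0
[0, 130, 300] turn [-67.8, 0.0, -0.0] shift [-69.0, -507.0, -575.0]
90
[0, 130, 300] turn [-157.8, 0.0, -0.0] shift [-69.0, -507.0, -575.0]
180
[0, 130, 300] turn [112.2, -0.0, -0.0] shift [-69.0, -507.0, -575.0]
-90
[0, 130, 300] turn [22.2, -0.0, -0.0] shift [-69.0, -507.0, -575.0]
[0, 130, 140] turn [-67.8, 0.0, -0.0] shift [91.0, -507.0, -575.0]
```

Request:
move_arm --plan '[[[0,0,0],[-40,0,0],0],[[4,0,0],[-80,-25,-28],0],[[8,0,0],[-85,-55,-60],0],[[12,0,0],[-85,-80,-90],0],[[16,0,0],[-85,-107,-121],0],[[20,0,0],[-85,-134,-152],0],[[22,0,0],[-85,-161,-183],0],[[22,0,0],[-85,-188,-213],0],[[22,0,0],[-85,-215,-244],0],[[22,0,0],[-85,-242,-274],0],[[22,0,0],[-85,-269,-305],0],[[22,0,0],[-85,-296,-336],0]]'

```text
time_s: 2.6
tcp_pos: [0.3972, -0.1794, 0.3167]
ee_rot: [147.4, 89.9, -38.9]
ft_force: [1.1, -1.2, -0.4]
opening: -0.003
```

Run:
```python
from h import *
p,r,s=cur(); print(w2c(p),s['qpos'],s['time_s'],s['opening'])
rel([0,135,300],down(-90)); rel([0,135,140],down(-90))
```

```text
[-142.7732151  -157.7147328   316.67805486] [-3.34667075e+01  1.18557114e+00  9.22034071e+01 -6.74749726e-03
  8.65400740e+01  6.28622595e+01] 2.6 -0.0027672697594276043
[0, 135, 300] turn [0.2, -0.1, -0.0] shift [17.0, -292.0, -144.0]
[0, 135, 140] turn [0.2, -0.1, -0.0] shift [177.0, -292.0, -144.0]
```

Request:
move_arm --plan '[[[0,0,0],[0,-36,-18],0],[[0,0,0],[0,-73,-36],0],[[0,0,0],[0,-110,-54],0],[[0,0,0],[0,-146,-72],0],[[0,0,0],[0,-183,-90],0],[[0,0,0],[0,-220,-108],0],[[0,0,0],[0,-256,-126],0],[[0,0,0],[30,-292,-144],0],[[0,0,0],[70,-292,-144],0],[[0,0,0],[110,-292,-144],0],[[0,0,0],[150,-292,-144],0],[[0,0,0],[177,-292,-144],0]]'

```text
time_s: 3.6
tcp_pos: [0.5704, 0.0953, 0.1356]
ee_rot: [20.1, 89.7, -166.2]
ft_force: [-0.2, -0.1, -0.1]
opening: 0.008
```

Run:
```python
from h import *
p,r,s=cur(); print(w2c(p),s['time_s'])
# flap path
for t in np.radians([85,75,65,55,45,35,25,15,8,0]):
    u=np.array([-np.cos(t),np.sin(t)]); n=np.array([np.sin(t),np.cos(t)])
    print(round(np.degrees(t)),(np.array([78,48])+85*u+2.5*n).round())
rel([0,135,140],down(-90))
save('side','s1')
```

```text
[ -1.94561451 134.93001865 135.63987487] 3.6
85 [ 73. 133.]
75 [ 58. 131.]
65 [ 44. 126.]
55 [ 31. 119.]
45 [ 20. 110.]
35 [10. 99.]
25 [ 2. 86.]
15 [-3. 72.]
8 [-6. 62.]
0 [-7. 50.]
[0, 135, 140] turn [0.3, 0.2, -0.1] shift [-4.0, -0.0, -2.0]
```

View pics/s1.png

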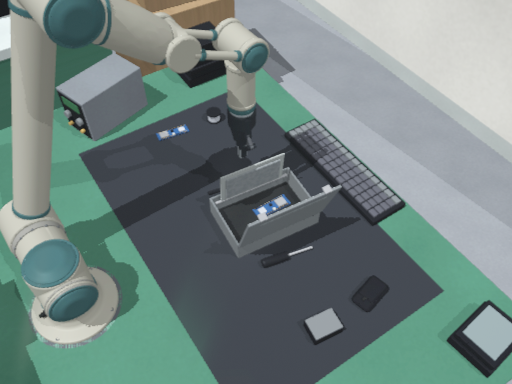

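Request:
move_arm --plan '[[[0,0,0],[3,25,-2],0],[[0,0,0],[3,50,-2],0],[[0,0,0],[7,65,-2],0],[[0,0,0],[14,79,-2],0],[[0,0,0],[23,91,-2],0],[[0,0,0],[33,102,-2],0],[[0,0,0],[44,111,-2],0],[[0,0,0],[55,119,-2],0],[[0,0,0],[66,124,-2],0],[[0,0,0],[74,127,-2],0],[[0,0,0],[80,128,-2],0],[[0,0,0],[83,128,-2],0]]'

```text
time_s: 4.65
tcp_pos: [0.5539, -0.0331, 0.05]
ee_rot: [13.3, 89.2, -173.0]
ft_force: [-8.0, 1.3, 33.0]
opening: -0.002
```

Run:
```python
from h import *
p,r,s=cur(); print(w2c(p),s['time_s'],s['ft_force'])
save('side','s2');save('top','t2')
for c in('side','top'):pins(c,['flap_edge','flap_mid','cover_edge'])
```

```text
[-3.78292218  5.52651693 49.99016482] 4.65 [-7.96998914  1.29695457 33.04819659]
side flap_edge []
side flap_mid [([0.56, -0.018, 0.051], 0.66)]
side cover_edge [([0.544, -0.19, 0.228], 0.97)]
top flap_edge [([0.555, -0.07, 0.053], 0.57)]
top flap_mid [([0.562, -0.015, 0.047], 0.74), ([0.494, 0.424, 0.003], 0.51)]
top cover_edge [([0.538, -0.192, 0.234], 0.63)]
```

Request:
move_arm --plan '[[[0,0,0],[0,0,0],0],[[0,0,0],[0,0,0],0],[[0,0,0],[-30,0,0],0],[[0,0,0],[-65,0,-4],0],[[0,0,0],[-100,0,-4],0],[[0,0,0],[-135,0,-4],0],[[0,0,0],[-170,0,-4],0],[[0,0,0],[-205,0,-4],0],[[0,0,0],[-240,10,-4],0],[[0,0,0],[-255,40,-4],0],[[0,0,0],[-255,75,-4],0],[[0,0,0],[-255,110,-4],0]]'

```text
time_s: 6.05
tcp_pos: [0.55, -0.1428, 0.3072]
ee_rot: [28.3, 89.4, -157.8]
ft_force: [0.6, -0.4, -0.1]
opening: 0.002
```

Run:
```python
from h import *
p,r,s=cur(); print(w2c(p),s['time_s'],s['ft_force'])
save('side','s3');save('top','t3')
for c in('side','top'):pins(c,['flap_edge','flap_mid','cover_edge','cover_hinge'])
rel([0,-235,300],down(-90))
```

```text
[   4.88236616 -103.94631246  307.23465156] 6.05 [ 0.57337321 -0.40666277 -0.09319155]
side flap_edge [([0.555, -0.071, 0.046], 0.9), ([0.56, -0.037, -0.0], 0.52)]
side flap_mid [([0.564, -0.02, 0.047], 0.7), ([0.545, -0.157, 0.151], 0.49)]
side cover_edge [([0.546, -0.19, 0.232], 0.76)]
side cover_hinge [([0.548, -0.124, 0.07], 0.87)]
top flap_edge [([0.553, -0.067, 0.052], 0.83)]
top flap_mid [([0.562, -0.016, 0.044], 0.59)]
top cover_edge [([0.539, -0.194, 0.233], 0.95)]
top cover_hinge [([0.547, -0.129, 0.064], 0.81), ([0.496, 0.424, 0.002], 0.53)]
[0, -235, 300] turn [0.4, 0.8, -0.2] shift [6.0, 133.0, 5.0]
```

View pics/s3.png

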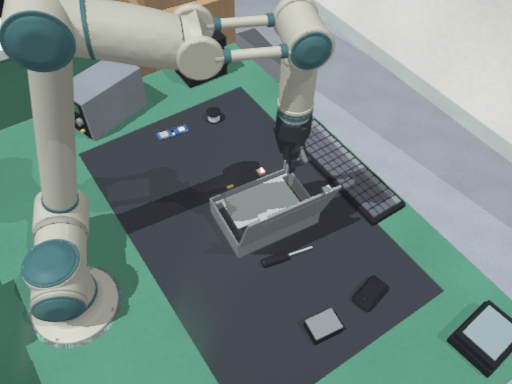

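The flap lies flat in the case at about (260,205), and its edge reads z≈0.049 m. Next I go over and behind the cover.

Request:
move_arm --plan '[[[0,0,0],[0,33,3],0],[[0,0,0],[0,66,5],0],[[0,0,0],[0,99,5],0],[[0,0,0],[0,128,5],0],[[0,0,0],[0,140,5],0],[[0,0,0],[25,140,5],0],[[0,0,0],[55,140,5],0],[[0,0,0],[85,140,5],0],[[0,0,0],[110,140,5],0],[[0,0,0],[120,140,5],0]]'

```text
time_s: 7.38
tcp_pos: [0.5261, -0.2776, 0.1824]
ee_rot: [0.2, 88.9, 174.1]
ft_force: [-0.1, 0.1, -0.9]
opening: -0.002
```

Run:
```python
from h import *
p,r,s=cur(); pc=w2c(p); print(pc,s['time_s'],s['ft_force'])
for t in [110,100,90,80,70,60,50,40,30,20,10,0]:
    a=np.radians(t); u=np.array([np.cos(a),np.sin(a)]); n=np.array([-np.sin(a),np.cos(a)])
    q=np.array([-90,65])+135*u+8*n; e=np.array([-90,65])+180*u+8*n
    print(t,q.round(),e.round(),'shift for contact: x',round(pc[2]-q[1]),'y',round(pc[1]-(q[0]-14)))
rel([0,-235,185],down(-90))
```

```text
[  -3.48267715 -240.56718632  182.42938985] 7.3833 [-0.13847918  0.0601871  -0.8866887 ]
110 [-144.  189.] [-159.  231.] shift for contact: x -7 y -83
100 [-121.  197.] [-129.  241.] shift for contact: x -14 y -105
90 [-98. 200.] [-98. 245.] shift for contact: x -18 y -129
80 [-74. 199.] [-67. 244.] shift for contact: x -17 y -152
70 [-51. 195.] [-36. 237.] shift for contact: x -12 y -175
60 [-29. 186.] [ -7. 225.] shift for contact: x -3 y -197
50 [ -9. 174.] [ 20. 208.] shift for contact: x 9 y -217
40 [  8. 158.] [ 43. 187.] shift for contact: x 25 y -235
30 [ 23. 139.] [ 62. 162.] shift for contact: x 43 y -249
20 [ 34. 119.] [ 76. 134.] shift for contact: x 64 y -261
10 [42. 96.] [ 86. 104.] shift for contact: x 86 y -268
0 [45. 73.] [90. 73.] shift for contact: x 109 y -272
[0, -235, 185] turn [0.5, 1.1, -0.0] shift [-3.0, -6.0, -3.0]
```

Request:
move_arm --plan '[[[0,0,0],[-5,-30,-3],0],[[0,0,0],[-10,-60,-3],0],[[0,0,0],[-10,-80,-3],0],[[0,0,0],[-14,-100,-3],0],[[0,0,0],[-17,-117,-3],0],[[0,0,0],[-18,-133,-3],0],[[0,0,0],[-17,-150,-3],0],[[0,0,0],[-14,-165,-3],0],[[0,0,0],[-10,-180,-3],0],[[0,0,0],[-4,-195,-3],0],[[0,0,0],[0,-203,-3],0]]'

```text
time_s: 8.3
tcp_pos: [0.5518, -0.0744, 0.1839]
ee_rot: [0.9, 89.1, 175.0]
ft_force: [-0.2, -1.1, 2.6]
opening: 0.001
```

Run:
```python
from h import *
p,r,s=cur(); pc=w2c(p); print(pc,s['time_s'],s['ft_force'])
save('side','s4');save('top','t4')
for c in('side','top'):pins(c,['cover_edge','cover_mid'])
for n,q in(('side',spotter.pinpoint('side','cover_edge')),('top',spotter.pinpoint('top','cover_edge'))):
    if q: print(n,w2c(q[0]['xyz']).round())
for t in [60,50,40,30,20,10,0]:
    a=np.radians(t); u=np.array([np.cos(a),np.sin(a)]); n=np.array([-np.sin(a),np.cos(a)])
    q=np.array([-90,65])+135*u+8*n
    print(t,q.round(),'x',round(pc[2]-q[1]),'y',round(pc[1]-(q[0]-14)))
```

```text
[ -1.14084065 -35.77234154 183.87072826] 8.3 [-0.23626016 -1.11110295  2.58764119]
side cover_edge [([0.56, -0.042, 0.221], 0.87), ([0.651, 0.398, -0.0], 0.45)]
side cover_mid [([0.549, -0.084, 0.142], 0.75)]
top cover_edge [([0.557, -0.042, 0.221], 0.81), ([0.651, 0.4, 0.003], 0.19)]
top cover_mid [([0.55, -0.088, 0.14], 0.57), ([0.554, -0.044, 0.223], 0.23)]
side [  3.  -3. 221.]
top [  0.  -3. 221.]
60 [-29. 186.] x -2 y 8
50 [ -9. 174.] x 10 y -12
40 [  8. 158.] x 26 y -30
30 [ 23. 139.] x 44 y -45
20 [ 34. 119.] x 65 y -56
10 [42. 96.] x 88 y -63
0 [45. 73.] x 111 y -67
```

View pics/s4.png

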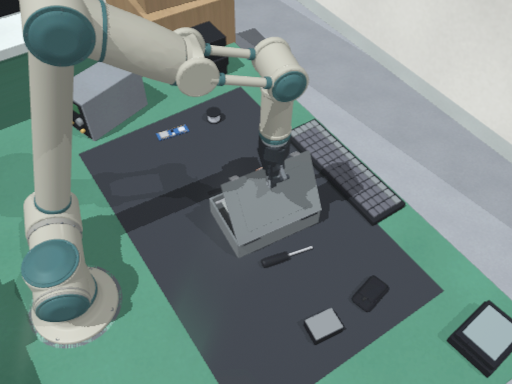

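The cover is at about 58°, with the fingertips on its outer face near (278,180). I'll continue down.

Request:
move_arm --plan '[[[0,0,0],[5,-8,-1],0],[[0,0,0],[12,-16,-1],0],[[0,0,0],[20,-26,-1],0],[[0,0,0],[30,-36,-1],0],[[0,0,0],[42,-46,-1],0],[[0,0,0],[54,-54,-1],0],[[0,0,0],[66,-62,-1],0],[[0,0,0],[79,-70,-1],0],[[0,0,0],[92,-76,-1],0],[[0,0,0],[103,-80,-1],0],[[0,0,0],[110,-82,-1],0],[[0,0,0],[113,-82,-1],0]]'

```text
time_s: 9.7
tcp_pos: [0.557, 0.0059, 0.0725]
ee_rot: [3.1, 88.8, 177.1]
ft_force: [-12.8, -0.2, 49.6]
opening: -0.003
```

Run:
```python
from h import *
p,r,s=cur(); pc=w2c(p); print(pc,s['time_s'],s['ft_force'])
save('side','s5');save('top','t5')
for c in('side','top'):pins(c,['cover_edge','cover_mid'])
```

```text
[-5.1178433  44.63637969 72.47297093] 9.7 [-12.80237452  -0.22232675  49.60213887]
side cover_edge [([0.567, 0.054, 0.071], 0.82), ([0.644, -0.398, 0.001], 0.28)]
side cover_mid [([0.555, -0.035, 0.068], 0.96)]
top cover_edge [([0.563, 0.053, 0.076], 0.65), ([0.486, -0.408, 0.001], 0.22)]
top cover_mid [([0.556, -0.042, 0.069], 0.59)]
```

Pressed shut, with 50 N at z = 72.5 mm. I'll hold it briefly, then back off.

Request:
move_arm --plan '[[[0,0,0],[0,0,0],0],[[0,0,0],[0,0,0],0],[[0,0,0],[0,0,0],0],[[0,0,0],[-10,0,0],0],[[0,0,0],[-35,0,0],0],[[0,0,0],[-65,0,0],0],[[0,0,0],[-100,0,0],0],[[0,0,0],[-135,0,0],0],[[0,0,0],[-160,0,0],0],[[0,0,0],[-170,0,0],0],[[0,0,0],[-170,0,0],0],[[0,0,0],[-170,0,0],0]]'

```text
time_s: 11.0
tcp_pos: [0.5598, 0.0059, 0.2415]
ee_rot: [0.5, 88.7, 174.5]
ft_force: [-0.0, 0.7, -0.8]
opening: 0.001
```

Run:
```python
from h import *
p,r,s=cur(); print(w2c(p),s['time_s'],s['ft_force'])
P,D=save('side','s6');save('top','t6')
for c in('side','top'):pins(c,['cover_edge','cover_mid','cover_hinge','antenna','patch','screwdriver','board','spool'])
# cover plane height from depth
k=imaging.calibration('side'); v,u=np.mgrid[:384,:512]
X=np.stack([(u-k['cx'])/k['fx']*D,-(v-k['cy'])/k['fy']*D,-D,np.ones_like(D)],-1)@np.array(k['world_from_camera']).T
X=X[...,:3]; c=(X-C0)@RC*1000
for y0 in range(-80,90,20):
    m=(abs(c[...,0])<110)&(abs(c[...,1]-y0)<8)&(c[...,2]>40)&(c[...,2]<130)&(D>0)
    print(y0,m.sum(),np.median(c[...,2][m]).round(1) if m.any() else None)
```

```text
[ -2.31835333  44.89166356 241.48720394] 11.0 [-0.04672737  0.67071427 -0.78696421]
side cover_edge [([0.568, 0.053, 0.07], 0.57), ([0.502, 0.421, -0.0], 0.25)]
side cover_mid [([0.554, -0.038, 0.07], 0.97)]
side cover_hinge [([0.548, -0.126, 0.067], 0.6)]
side antenna [([0.65, 0.398, 0.002], 0.69), ([0.514, 0.118, -0.005], 0.64)]
side patch [([0.651, 0.113, 0.002], 0.4)]
side screwdriver [([0.535, -0.185, 0.0], 0.66)]
side board [([0.501, 0.42, 0.0], 0.55), ([0.482, -0.404, -0.0], 0.36)]
side spool [([0.653, 0.398, 0.003], 0.48)]
top cover_edge [([0.563, 0.051, 0.071], 0.85)]
top cover_mid [([0.559, -0.041, 0.066], 0.65)]
top cover_hinge [([0.547, -0.126, 0.061], 0.91), ([0.56, -0.04, 0.066], 0.56)]
top antenna [([0.513, 0.116, 0.0], 0.61)]
top patch []
top screwdriver [([0.536, -0.19, 0.001], 0.77), ([0.496, 0.42, -0.001], 0.66)]
top board [([0.494, 0.423, 0.003], 0.6)]
top spool [([0.651, 0.401, 0.004], 0.79)]
-80 478 73.2
-60 413 74.3
-40 359 75.2
-20 356 75.4
0 360 74.9
20 350 75.6
40 335 75.2
60 307 74.7
80 309 74.1
```

View pics/s6.png

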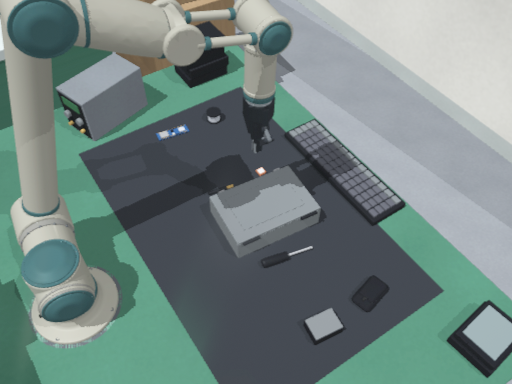

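The cover lies flat and level at about (265,208), at 73 to 75 mm along its whole length. The arm is clear and the loose things have not moved.

```bash
python3 -c "
from h import *
print(workorder.finish_job())"
```

```text
the job is handed in; nothing more can be done
None
```

I pushed the flap down flat over the board with the shut fingertips. Then I pushed the cover over from its outer side, pressed it shut with about 50 N, lifted clear and handed the job in at about 12 s. No verdict was reported.

**Last checks:**
- **Flap:** with the cover still open, the networks put its free edge at 46 to 52 mm above the desk; flat is 48 mm. It can't be seen now that the cover is shut.
- **Cover:** the depth image gives its top at 73 to 75.6 mm with no tilt, against 73 mm expected. Calibration is good to about 2 mm.
- **Loose things:** antenna, patch, screwdriver, board and spool were found within about 5 mm of where they started.
- **Not fully measured:** the mouse and small enclosure look unmoved in the last picture, but I didn't measure them again. The board in the case is hidden under the flap.
- **Disagreements:** the networks gave a few wrong positions, such as the spool reported as the antenna by the side camera. The top camera missed the patch at the end.
- **Robot:** the wrist force was back to about 1 N, and the fingertips were about 170 mm above the cover.

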